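# Put the marking-out tools back in their fitted tray

### The arm

A 7-joint arm with a two-finger parallel gripper is mounted at the origin on the work surface. World frame = base frame: x ahead of the robot, y to its left, z up, the work surface at z = 0. Lengths are in m, angles in rad, forces in N, time in s.
With the tool pointing down it reaches from about 0.35 to 0.9 m from the base axis. Payload 19.9 kg.
Tool frame: the origin (TCP) lies at the very end of the fingers, on their centre line; the grasp point (between the pads) lies 19 mm behind it; z points along the fingers, y is the line along which they close (so a half turn about z gives the same grasp; the last joint's range is limited). The gripper opens to 94 mm and grips with 3 to 60 N. Pads are 16 mm wide; open, the fingers measure 119 mm over their backs; the gripper's body (75 mm by 177 mm) begins 78 mm behind the grasp point.
Start: joints at [1.226, 0.417, -0.01, 1.614, 0.005, 1.111, -0.053], TCP at [0.187, -0.596, 0.205] pointing down, gripper open.
Joint ranges: [-2.81, 2.81], [-0.39, 2.02], [-1.27, 1.25], [0.06, 2.57], [-1.19, 4.33], [0.19, 2], [-2.82, 2.82]. Speed limits (rad/s): [1.89, 1.89, 2.39, 2.39, 3.01, 3.01, 3.01].

### API

Orientations are given as a rotation vector (axis times angle).
In Python, from rig import observe, get_image, hand_in, regions_of, spot_point gives the robot as it stands. The module is installed in compiled form; this text tells all that it offers.
- The arm moves only by the shell command python3 -m crank 'ROWS' [OPENING]. ROWS is JSON, a list of rows, each an object with "travel": the shift along the tool's x, y, z each as a share of 0.5 m, from -1 to 1, a list of three; "yaw": the turn about the tool's z as a share of 180 degrees, from -1 to 1. In form: [{"travel": [dx, dy, dz], "yaw": yaw}, ...]. A call has 1 to 8 rows; each row is the pose to reach, as a shift and turn from the pose commanded when the call began, along the tool's axes at that moment, turning the shorter way round; what a row does not reach only later rows make up. A row lasts 1/12 s, in which the tool goes at most 41.7 mm and 7.16 degrees, less where a joint would pass 70% of its speed; a pose out of reach is approached as far as the arm can. A call with a number of a shift or a turn outside -1 to 1 is refused whole. A call with a gripper value outside its range is refused whole. OPENING is the closure, from -1 (fully open) to 1 (shut), set as the call begins (- or left out, the last holds). The fingers move at their own pace and stop on an object; the grip force is fixed at half the most. Time passes only in rows, so rows that repeat a pose let the fingers close. It gives the time, the measured TCP pose, the force, the opening and the grip force at its end, in the units of the state.
- observe(): the state, without advancing time (a new reading comes with each control period).
- get_image(name): name is "scene" or "top"; returns a dict with "color" (480x640x3 uint8, red, green, blue), "depth" (480x640 float32, m along the optical axis (not along the pixel's ray), 0 where there is no reading), "camera_matrix" (3x3 intrinsics, pixels), "cam_to_world" (4x4, takes a point from camera to world coordinates). Camera axes: x right, y down, z forward; pixel columns grow to the right and rows downward; lengths in m; the calibration is good to about 2 mm. A picture is of the moment at which its call begins.
- hand_in(): hands the job in; it is judged then, once.
Trained networks look in a picture, given as the dict that the camera call returned (one of the last four; its "shot" number tells which), for a name from the list of things; names that differ only in an ending like _2 or _b are one class to them, and where a whole thing is asked for, a point or a joint stands for the part that bears it (a point fixed in the world has none). Each returns a list of dicts, best first, with "p" (0 to 1); they miss things now and then, are a little off and sometimes report something else, mostly with a low value. They report only what shows in the picture. A call takes as long as a camera call.
- regions_of(picture, label): "pixels" (480x640 bool, what is visible of it).
- spot_point(picture, label): "centre" ([x, y, z] in m, in world coordinates, good to about 4 mm: a listed point, or the origin of a listed thing).
The state is a dict: "time": time; "joint_pos": joint angles; "dq": joint speeds; "joint_torque": joint torques, N m; "tool_pos": TCP position; "ee_rot": TCP orientation; "ft_force": force on the tool from outside, world axes, zero at the start; "moment": the same for the moment, N m; "opening": finger opening in m; "grasp_force": force on a finger pad.
Only numpy, scipy, OpenCV 4.12 (cv2) and the standard library are available. Lean on these libraries where they do the work, as an engineer would, in place of code of your own. Each camera call takes 0.05 s, during which the arm holds its last target. There are 200 camera calls.

### The job

Clear the bench: put the block plane, the tape measure, the try square and the marking gauge back in the fitted tray, each flat on the felt of the recess cut to its own outline, with the square's blade and the gauge's beam lying along their parts of the recess. Set each tool down rather than dropping it, and leave the roll of masking tape and the yellow-lidded jar where they are.

Things in the scene. Friction and masses are not known exactly. Their poses are not given: they have to be found in the camera images.
- plane: Block plane: dark iron body 150 long (x) x 46 wide (y) mm, sides 30 mm high over the middle 90 mm, wooden lever cap sloping up to the rear (-x), top 51 mm, brass knob at the front (+x). Loose, about 0.55 kg, standing on its sole. Origin: centre of the sole's underside. Grip across the 46 mm width at the middle.
- tape: Pocket tape measure: black plastic case lying flat, 66 (x) x 58 (y) mm, 34 mm high, one corner rounded, grey ring on top. Loose, about 0.22 kg. Origin: centre of its underside. Grip across the 58 mm width at the middle.
- square: Try square lying flat, loose, 0.3 kg, all steel. Dark stock 24 (x) x 76 (y) mm, 22 thick; steel blade 2 thick, 22 wide, 100 long, leaves the stock's +x face near its +y end (from x = 12 to 112 along y = 25, 10 to 12 mm above the underside). Origin: centre of the STOCK's underside. Grip the stock across its 24 mm (along x), at y from -25 to 0 mm.
- gauge: Wooden marking gauge lying flat, loose, 0.14 kg. Stock 28 (x) x 56 (y) mm, 36 high, brass thumbscrew on top (to 46); beam 18 x 18 mm through it from x = -62 to +98 mm, 9 to 27 mm above the underside. Origin: centre of the STOCK's underside; +x is the long beam end, with a small pin. Grip the stock across its 56 mm (along y).
- plane_insert: The block plane's place: plain oblong recess 166 (x) x 62 (y) mm, centred. The plane fits either way round; its origin belongs over this origin, x along x. Fixed light-wood insert 190 (x) x 100 (y) x 12 mm; recess 9 mm deep to grey felt, 8 mm play. Origin: centre of underside, felt 3 mm above it.
- tape_insert: The tape measure's place: short, nearly square recess 82 (x) x 74 (y) mm, centred. The tape's origin belongs over this origin, x along x, either way round. Fixed light-wood insert 190 (x) x 100 (y) x 12 mm; recess 9 mm deep to grey felt, 8 mm play. Origin: centre of underside, felt 3 mm above it.
- square_insert: The try square's place: L-shaped recess. Stock part 40 (x) x 92 (y) mm centred at x = -50, y = 0; blade arm from there to x = 70, y = 6 to 44. In place the square's origin is at x = -50, y = 0 here, same yaw, blade 1 mm above the insert's top. Fixed light-wood insert 190 (x) x 100 (y) x 12 mm; recess 9 mm deep to grey felt, 8 mm play. Origin: centre of underside, felt 3 mm above it.
- gauge_insert: The marking gauge's place: cross-shaped recess. Stock part 44 (x) x 72 (y) mm centred at x = -18, y = 0; beam part 34 wide from x = -88 to 88. In place the gauge's origin is at x = -18, y = 0 here, same yaw, beam just above the insert's top. Fixed light-wood insert 190 (x) x 100 (y) x 12 mm; recess 9 mm deep to grey felt, 8 mm play. Origin: centre of underside, felt 3 mm above it.
- masking_roll: Bystander: roll of off-white masking tape lying flat, 96 mm across, 25 mm high. Loose. Origin: centre of its underside.
- screw_jar: Bystander: closed glass jar with a yellow lid, 70 mm across, 85 mm high, upright. Loose. Origin: centre of its underside.

How it is judged:
At the end, for the whole second after the job is handed in: Each tool lies level (0.08 rad) on the felt of its own insert (within 4 mm), within 12 mm in x and y of its place; plane, square and gauge in line with the recess within 0.2 rad, blade and long beam end towards the insert's +x. All released and at rest (x of plane in the frame of plane_insert between -0.012 and 0.012 m and y of plane in the frame of plane_insert between -0.012 and 0.012 m and z of plane in the frame of plane_insert between -0.002 and 0.007 m and angle between each of plane, tape, square, gauge's own z axis and vertical below 0.08 rad and contact force between the fingers and plane below 0.05 N and linear speed of each of plane, tape, square, gauge below 0.02 m/s and angular speed of each of plane, tape, square, gauge below 0.1 rad/s and angle between the x axis of plane and the x axis of plane_insert, either way round below 0.2 rad and x of tape in the frame of tape_insert between -0.012 and 0.012 m and y of tape in the frame of tape_insert between -0.012 and 0.012 m and z of tape in the frame of tape_insert between -0.002 and 0.007 m and contact force between the fingers and tape below 0.05 N and x of square in the frame of square_insert between -0.062 and -0.038 m and y of square in the frame of square_insert between -0.012 and 0.012 m and z of square in the frame of square_insert between -0.002 and 0.007 m and contact force between the fingers and square below 0.05 N and angle between the x axis of square and the x axis of square_insert, either way round below 0.2 rad and x of square_insert in the frame of square above 0.02 m and x of gauge in the frame of gauge_insert between -0.03 and -0.006 m and y of gauge in the frame of gauge_insert between -0.012 and 0.012 m and z of gauge in the frame of gauge_insert between -0.002 and 0.007 m and contact force between the fingers and gauge below 0.05 N and angle between the x axis of gauge and the x axis of gauge_insert, either way round below 0.2 rad and x of gauge_insert in the frame of gauge above 0.005 m); the robot touches nothing.
It fails at once if a tool is dropped (falls freely at more than 0.7 m/s, a drop of about 25 mm) ((contact force between the fingers and plane below 0.05 N and linear speed of plane above 0.7 m/s) or (contact force between the fingers and tape below 0.05 N and linear speed of tape above 0.7 m/s) or (contact force between the fingers and square below 0.05 N and linear speed of square above 0.7 m/s) or (contact force between the fingers and gauge below 0.05 N and linear speed of gauge above 0.7 m/s)).
It fails at once if the masking tape roll or the yellow-lidded jar is moved by more than 25 mm (distance of any of masking_roll, screw_jar from where it was at the start of the episode above 0.025 m).
It also fails if it takes over 120 s, if anything falls off the work surface, if the arm or the gripper's body presses on something with over 40 N, if the wrist force passes 120 N, or if a joint passes its speed limit or range.

## Working session

There is one attempt and no reset: what is moved stays moved. The work goes in short steps, Python scripts to look and compute and a shell command to move; the robot and the scene stay as the last step left them, time stands still between calls to the robot, and variables do not carry over. Pictures are saved under pics/ and viewed, at most 14 in all, crops included, and the job is handed in when it is done.

```bash
mkdir -p pics
cat > h.py <<'E'
import numpy as np, cv2
from rig import *
from scipy.spatial.transform import Rotation as R
def world(p):
    K=p['camera_matrix'];d=p['depth'];v,u=np.mgrid[0:480,0:640]
    c=np.stack([(u-K[0,2])/K[0,0]*d,(v-K[1,2])/K[1,1]*d,d],-1)
    T=p['cam_to_world'];return c@T[:3,:3].T+T[:3,3]
def save(p,n): cv2.imwrite('pics/'+n,p['color'][:,:,::-1])
E
python3 - <<'E'
from h import *
np.set_printoptions(precision=4,suppress=True)
p=get_image('top');save(p,'top.png');W=world(p)
q=get_image('scene');save(q,'scene.png')
o=observe();print(o['tool_pos'],o['ee_rot'],R.from_rotvec(o['ee_rot']).as_matrix(),o['opening'],o['time'])
for n in 'plane tape square gauge plane_insert tape_insert square_insert gauge_insert masking_roll screw_jar'.split():
    r=regions_of(p,n);s=spot_point(p,n)
    print(n,[(round(x['p'],2),np.round(x['centre'],4)) for x in s[:3]])
    for x in r[:2]:
        m=x['pixels']&(p['depth']>0)
        if m.sum()<10: continue
        P=W[m];rc=cv2.minAreaRect(P[:,:2].astype(np.float32)*1000)
        vv,uu=np.nonzero(m);print('   ',round(x['p'],2),m.sum(),'px',uu.mean().round(),vv.mean().round(),np.round(rc[0]),np.round(rc[1]),round(rc[2],1),'z',np.percentile(P[:,2],[5,50,95]))
E
```

```text
[ 0.1869 -0.5961  0.2049] [-3.1044 -0.4753  0.0004] [[ 0.9542  0.2992 -0.0004]
 [ 0.2992 -0.9542  0.001 ]
 [-0.0001 -0.0011 -1.    ]] 0.09384633616171702 0.1
plane [(0.57, array([ 0.4385,  0.3364, -0.0014])), (0.17, array([0.7771, 0.0418, 0.0016]))]
    0.97 1060 px 155.0 299.0 [440. 331.] [159.  47.] 61.9 z [0.006  0.0309 0.0488]
    0.19 2800 px 331.0 240.0 [ 597. -121.] [103. 195.] 2.4 z [0.0061 0.0158 0.0228]
tape [(0.88, array([ 0.5828,  0.3439, -0.0019])), (0.53, array([ 0.6053, -0.3174,  0.0043]))]
    0.96 623 px 153.0 244.0 [584. 347.] [81. 60.] 58.9 z [0.0126 0.0343 0.0398]
square [(0.96, array([0.6412, 0.1456, 0.0037])), (0.45, array([ 0.4944, -0.1304,  0.0041])), (0.42, array([0.7755, 0.0396, 0.0025]))]
    0.69 595 px 217.0 217.0 [678. 182.] [125.  75.] 44.2 z [0.0061 0.0158 0.0273]
gauge [(0.76, array([ 0.4689,  0.1682, -0.0007]))]
    0.78 585 px 216.0 288.0 [475. 180.] [159.  54.] 56.2 z [0.0216 0.0304 0.0442]
plane_insert [(0.68, array([ 0.4998, -0.3182,  0.0059]))]
    0.69 2848 px 407.0 277.0 [ 502. -320.] [102. 193.] 3.3 z [0.0054 0.0134 0.0221]
    0.33 2724 px 332.0 240.0 [ 597. -123.] [103. 191.] 2.7 z [0.0063 0.0158 0.0228]
tape_insert [(0.57, array([ 0.4967, -0.1292,  0.0018]))]
    0.97 2779 px 333.0 279.0 [ 494. -128.] [100. 190.] 2.4 z [0.0063 0.0169 0.0232]
square_insert [(0.73, array([ 0.5957, -0.1248,  0.0035]))]
    0.57 2811 px 332.0 240.0 [ 597. -124.] [103. 194.] 2.3 z [0.0063 0.0158 0.0228]
gauge_insert [(0.78, array([ 0.6056, -0.3174,  0.0043]))]
    0.71 2741 px 405.0 238.0 [ 604. -316.] [101. 191.] 2.9 z [0.006  0.0156 0.0225]
masking_roll [(0.87, array([0.7734, 0.0401, 0.0002]))]
    0.95 402 px 272.0 174.0 [768.  36.] [90. 93.] 33.9 z [0.0051 0.024  0.0301]
screw_jar [(0.71, array([ 0.4726, -0.5387,  0.0021]))]
    0.82 791 px 495.0 289.0 [ 475. -546.] [68. 94.] 24.0 z [0.0187 0.0829 0.089 ]
```

View pics/top.png

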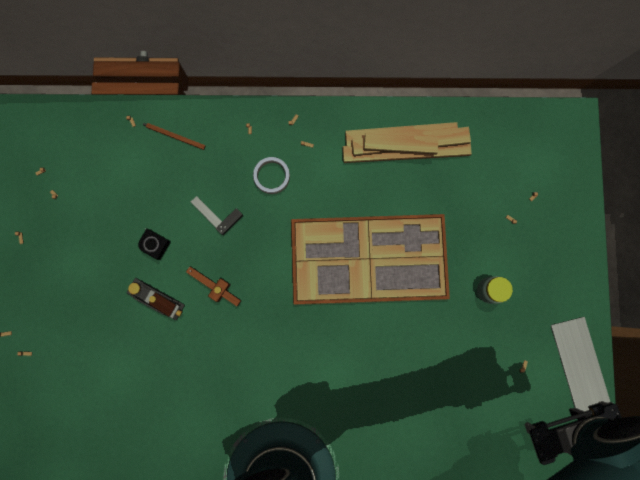

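View pics/scene.png

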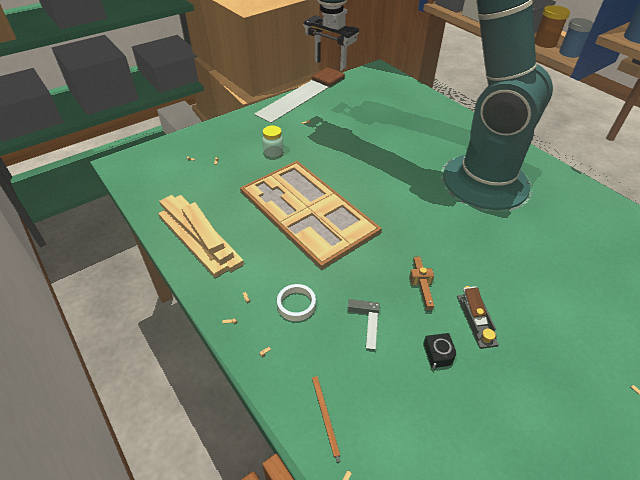

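The top view shows the tray at columns 292–448, rows 215–305. Its inserts are the square (upper left), gauge (upper right), tape (lower left) and plane (lower right), all with +x pointing image-left. The tools lie at plane (155,299), tape (153,244), square (217,215) and gauge (216,288), with their long ends up-left. The networks agree with this, so next I refine the poses.

Run:
```python
from h import *
np.set_printoptions(precision=1,suppress=True)
p=get_image('top');W=world(p)*1000;q=get_image('scene');V=world(q)*1000
tb=W[330:345,60:120].reshape(-1,3);print('table z top',np.median(tb[:,2]), 'cam',p['cam_to_world'][:3,3])
def rect(P,t):
    rc=cv2.minAreaRect(P[:,:2].astype(np.float32))
    b=cv2.boxPoints(rc);e=[b[1]-b[0],b[2]-b[1]];e.sort(key=lambda x:-np.hypot(*x))
    c=P[:,:2]-P[:,:2].mean(0);w,U=np.linalg.eigh(c.T@c);
    print(' ',t,len(P),np.array(rc[0]),np.array([np.hypot(*x) for x in e]),'yaw',np.degrees(np.arctan2(e[0][1],e[0][0]))%180,'pca',np.degrees(np.arctan2(U[1,1],U[0,1]))%180,'mean',P.mean(0))
for n,ranges in dict(plane=[(25,36),(20,60)],tape=[(28,40)],square=[(17,30),(7,16)],gauge=[(31,40),(22,31),(42,60)]).items():
    for im,A,nm in ((p,W,'top'),(q,V,'scene')):
        r=regions_of(im,n)
        if not r: print(n,nm,'none');continue
        m=r[0]['pixels']&(im['depth']>0);P=A[m];s=spot_point(im,n)
        print(n,nm,r[0]['p'],[(round(x['p'],2),np.array(x['centre'])*1000) for x in s[:1]])
        for a,b in ranges:
            Q=P[(P[:,2]>a)&(P[:,2]<b)]
            if len(Q)>8: rect(Q,(a,b))
# inserts: all, and felt recesses
for n in 'plane_insert tape_insert square_insert gauge_insert'.split():
  for im,A,nm in ((p,W,'top'),(q,V,'scene')):
    r=regions_of(im,n)
    if not r: print(n,nm,'none');continue
    m=r[0]['pixels']&(im['depth']>0);s=spot_point(im,n)
    print(n,nm,round(r[0]['p'],2),[(round(x['p'],2),np.array(x['centre'])*1000) for x in s[:1]])
    rect(A[m],'all')
    h=cv2.cvtColor(im['color'],cv2.COLOR_RGB2HSV)
    f=(m&(h[...,1]<60)).astype(np.uint8);k,l,st,_=cv2.connectedComponentsWithStats(f)
    if k>1:
        f=l==1+np.argmax(st[1:,4]);rect(A[f],'felt')
        print('   wood z',np.median(A[m&(h[...,1]>90)][:,2]))
big=cv2.resize(p['color'][190:310,90:250],None,fx=5,fy=5,interpolation=cv2.INTER_CUBIC)
cv2.imwrite('pics/crop.png',big[:,:,::-1])
```

```text
table z top 1.406559242794092 cam [ 0.4 -0.1  1.4]
plane top 0.68 [(0.81, array([438.2, 334.9,  -1. ]))]
  (25, 36) 35 [ 464.7 -513.8] [65.5 23.2] yaw 14.042378 pca 12.81260421929079 mean [ 464.7 -509.4   30.2]
  (20, 60) 180 [ 467.6 -522.9] [68.6 45.9] yaw 12.027704 pca 9.20378002494337 mean [ 466.  -512.7   45.6]
plane scene 0.76 [(0.91, array([443.1, 333.4,  -6.9]))]
  (25, 36) 385 [440. 328.] [153.4  49.4] yaw 61.761143 pca 68.92133351304393 mean [454.8 347.6  31.6]
  (20, 60) 852 [440. 328.] [153.4  49.4] yaw 61.761143 pca 64.85088495330075 mean [443.5 327.4  35.4]
tape top none
tape scene 0.84 [(0.61, array([579.5, 344.4,   0.1]))]
  (28, 40) 686 [584.5 342.3] [69.1 59.1] yaw 62.158207 pca 48.709990379528044 mean [586.7 342.   36. ]
square top 0.88 [(0.74, array([643.7, 148.7,   3. ]))]
  (17, 30) 294 [675.5 177.8] [114.4  74. ] yaw 44.86665 pca 96.73143038124837 mean [645.7 152.1  22.2]
  (7, 16) 267 [678.5 182.3] [126.3  70.5] yaw 45.952858 pca 54.60431069352429 mean [667.3 203.4  12.2]
square scene 0.81 [(0.6, array([647. , 143.9,   2. ]))]
  (17, 30) 313 [678.4 178.5] [121.
[... 2605 characters left out ...]
7.5] yaw 91.85902 pca 110.58662616222045 mean [ 580.6 -141.8   11.4]
   wood z 19.952129401708206
gauge_insert top 0.75 [(0.49, array([641.9, 147.4,   1. ]))]
  all 2775 [ 603.1 -314.9] [189.5 105.8] yaw 91.586914 pca 93.21541741434594 mean [ 603.3 -315.8   14.9]
  felt 1001 [ 605.5 -316.3] [174.3  67.1] yaw 89.60281 pca 92.22738738571661 mean [ 604.5 -320.     9.5]
   wood z 18.346409481243995
gauge_insert scene 0.7 [(0.67, array([ 609.2, -317.9,    2.2]))]
  all 1350 [ 605.6 -315.7] [190.3 102.1] yaw 92.42138 pca 93.13628169054999 mean [ 605.1 -314.8   17. ]
  felt 435 [ 599.1 -321.5] [169.1  65.3] yaw 98.872055 pca 92.47262167990516 mean [ 602.2 -323.9   11.3]
   wood z 20.133265559505176
```

View pics/crop.png

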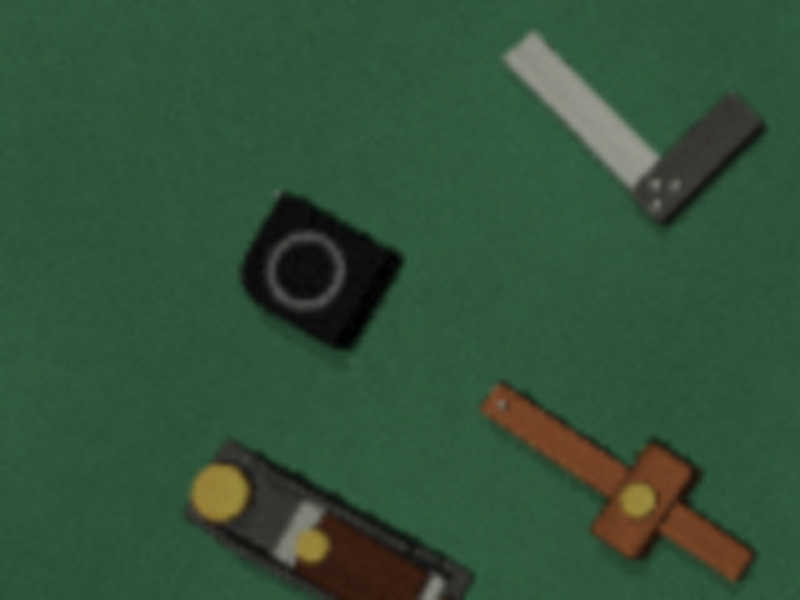

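```bash
cat > plan.py <<'E'
# waypoints in mm/deg: x,y,z,yaw ...; prints share values and rows needed for each leg
import sys; from h import *
o=observe(); M=R.from_rotvec(o['ee_rot']).as_matrix(); P=np.array(o['tool_pos']); th=np.degrees(np.arctan2(M[1,0],M[0,0]))
print('now',np.round(P*1000,1),round(th,2),'tilt',round(float(np.degrees(np.arccos(-M[2,2]))),2),'t',round(o['time'],1),'open',round(o['opening'],4),'F',np.round(o['ft_force'],1),'g',round(o['grasp_force'],1),'q7',round(o['joint_pos'][6],2))
for a in sys.argv[1:]:
    x,y,z,t=map(float,a.split(',')); T=np.array([x,y,z])/1000
    d=M.T@(T-P)/.5; dy=-((t-th+180)%360-180)
    print(a,'travel',np.round(d,4).tolist(),'yaw',round(dy/180,4),'rows>=',int(np.ceil(max(np.linalg.norm(T-P)/.0417,abs(dy)/7.16))))
    P=T; th=t; c,s=np.cos(np.radians(t)),np.sin(np.radians(t)); M=np.array([[c,s,0],[s,-c,0],[0,0,-1.]])
E
python3 plan.py 450,-200,200,40 466,167.5,120,57 466,167.5,16,57
```

```text
now [ 186.9 -596.3  205.4] 17.41 tilt 0.01 t 2.8 open 0.0939 F [ 0.2 -0.2  0.9] g 0.0 q7 -0.05
450,-200,200,40 travel [0.7392, -0.599, 0.0108] yaw -0.1255 rows>= 12
466,167.5,120,57 travel [0.497, -0.5425, 0.16] yaw -0.0944 rows>= 10
466,167.5,16,57 travel [0.0, 0.0, 0.208] yaw -0.0 rows>= 3
```

```bash
python3 -m crank '[{"travel":[0.3696,-0.2995,0.0054],"yaw":-0.06},{"travel":[0.3696,-0.2995,0.0054],"yaw":-0.06},{"travel":[0.3696,-0.2995,0.0054],"yaw":-0.06},{"travel":[0.3696,-0.2995,0.0054],"yaw":-0.06},{"travel":[0.3696,-0.2995,0.0054],"yaw":-0.06},{"travel":[0.3696,-0.2995,0.0054],"yaw":-0.06},{"travel":[0.3696,-0.2995,0.0054],"yaw":-0.06},{"travel":[0.3696,-0.2995,0.0054],"yaw":-0.06}]' -1; python3 plan.py 450,-200,200,40
```

```text
time: 3.42
tool_pos: [0.3195, -0.3971, 0.2031]
ee_rot: [3.045, 0.77, 0.0]
ft_force: [0.5, -0.2, 0.1]
opening: 0.0936
grasp_force: 0.0
now [ 319.5 -397.1  203.1] 28.37 tilt 0.03 t 3.4 open 0.0936 F [ 0.5 -0.2  0.1] g 0.0 q7 -0.28
450,-200,200,40 travel [0.417, -0.2229, 0.0062] yaw -0.0646 rows>= 6
```

```bash
python3 plan.py 440,-130,180,44 466,167.5,100,57 466,167.5,14,57
```

```text
now [ 319.5 -397.1  203.1] 28.37 tilt 0.03 t 3.4 open 0.0936 F [ 0.5 -0.2  0.1] g 0.0 q7 -0.28
440,-130,180,44 travel [0.4659, -0.3556, 0.0461] yaw -0.0868 rows>= 8
466,167.5,100,57 travel [0.4507, -0.3919, 0.16] yaw -0.0722 rows>= 8
466,167.5,14,57 travel [0.0, 0.0, 0.172] yaw -0.0 rows>= 3
```

```bash
python3 -m crank '[{"travel":[0.466,-0.356,0.046],"yaw":-0.087},{"travel":[0.466,-0.356,0.046],"yaw":-0.087},{"travel":[0.466,-0.356,0.046],"yaw":-0.087},{"travel":[0.466,-0.356,0.046],"yaw":-0.087},{"travel":[0.466,-0.356,0.046],"yaw":-0.087},{"travel":[0.466,-0.356,0.046],"yaw":-0.087},{"travel":[0.466,-0.356,0.046],"yaw":-0.087},{"travel":[0.466,-0.356,0.046],"yaw":-0.087}]' >/dev/null
python3 -m crank '[{"travel":[0.451,-0.392,0.16],"yaw":-0.072},{"travel":[0.451,-0.392,0.16],"yaw":-0.072},{"travel":[0.451,-0.392,0.16],"yaw":-0.072},{"travel":[0.451,-0.392,0.16],"yaw":-0.072},{"travel":[0.451,-0.392,0.16],"yaw":-0.072},{"travel":[0.451,-0.392,0.16],"yaw":-0.072},{"travel":[0.451,-0.392,0.16],"yaw":-0.072},{"travel":[0.451,-0.392,0.16],"yaw":-0.072}]' >/dev/null
python3 plan.py 466,167.5,100,57 466,167.5,14,57
```

```text
now [466.4 170.3  98.7] 56.95 tilt 0.1 t 4.8 open 0.0936 F [-0.3  0.2  0.7] g 0.0 q7 -1.24
466,167.5,100,57 travel [-0.0051, 0.0023, -0.0026] yaw -0.0003 rows>= 1
466,167.5,14,57 travel [0.0, 0.0, 0.172] yaw -0.0 rows>= 3
```

```bash
python3 -m crank '[{"travel":[-0.004,0.001,0.06],"yaw":0},{"travel":[-0.004,0.001,0.12],"yaw":0},{"travel":[-0.004,0.001,0.169],"yaw":0},{"travel":[-0.004,0.001,0.169],"yaw":0}]'
python3 -m crank '[{"travel":[0,0,0],"yaw":0},{"travel":[0,0,0],"yaw":0},{"travel":[0,0,0],"yaw":0},{"travel":[0,0,0],"yaw":0},{"travel":[0,0,0],"yaw":0},{"travel":[0,0,0],"yaw":0},{"travel":[0,0,0],"yaw":0},{"travel":[0,0,0],"yaw":0}]' 1
python3 plan.py 466,167.5,110,57 440,-70,110,75 605.3,-334.5,90,92.4 605.3,-334.5,24,92.4
```

```text
time: 5.08
tool_pos: [0.4641, 0.1627, 0.0114]
ee_rot: [-2.763, -1.493, 0.009]
ft_force: [-1.2, -1.0, -1.2]
opening: 0.094
grasp_force: 0.0
time: 5.75
tool_pos: [0.4661, 0.1644, 0.0158]
ee_rot: [2.763, 1.494, 0.001]
ft_force: [-1.9, -1.0, 9.0]
opening: 0.0558
grasp_force: 30.0
now [466.1 164.4  15.8] 56.82 tilt 0.04 t 5.8 open 0.0558 F [-1.9 -1.   9. ] g 30.0 q7 -1.33
466,167.5,110,57 travel [0.0051, -0.0035, -0.1883] yaw -0.001 rows>= 3
440,-70,110,75 travel [-0.4267, 0.2151, 0.0] yaw -0.1 rows>= 6
605.3,-334.5,90,92.4 travel [-0.4254, 0.4563, 0.04] yaw -0.0967 rows>= 8
605.3,-334.5,24,92.4 travel [0.0, 0.0, 0.132] yaw -0.0 rows>= 2
```

```bash
python3 -m crank '[{"travel":[0,0,-0.06],"yaw":0},{"travel":[0,0,-0.12],"yaw":0},{"travel":[0,0,-0.188],"yaw":0},{"travel":[0,0,-0.188],"yaw":0}]'
python3 -m crank '[{"travel":[-0.06,0.03,0],"yaw":-0.014},{"travel":[-0.12,0.06,0],"yaw":-0.028},{"travel":[-0.18,0.09,0],"yaw":-0.042},{"travel":[-0.24,0.12,0],"yaw":-0.056},{"travel":[-0.3,0.15,0],"yaw":-0.07},{"travel":[-0.36,0.18,0],"yaw":-0.084},{"travel":[-0.427,0.215,0],"yaw":-0.1},{"travel":[-0.427,0.215,0],"yaw":-0.1}]'
python3 plan.py 605.3,-334.5,80,92.4 605.3,-334.5,24,92.4
```

```text
time: 6.08
tool_pos: [0.468, 0.1656, 0.1144]
ee_rot: [2.761, 1.495, 0.01]
ft_force: [1.7, -0.3, -0.4]
opening: 0.0556
grasp_force: 30.0
time: 6.75
tool_pos: [0.4376, -0.0796, 0.1088]
ee_rot: [2.498, 1.904, -0.003]
ft_force: [0.8, -0.5, -2.7]
opening: 0.0553
grasp_force: 30.0
now [437.6 -79.6 108.8] 74.64 tilt 0.11 t 6.8 open 0.0553 F [ 0.8 -0.5 -2.7] g 30.0 q7 -0.35
605.3,-334.5,80,92.4 travel [-0.4027, 0.4584, 0.0581] yaw -0.0987 rows>= 8
605.3,-334.5,24,92.4 travel [0.0, 0.0, 0.112] yaw -0.0 rows>= 2
```

```bash
python3 -m crank '[{"travel":[-0.06,0.06,0.01],"yaw":-0.02},{"travel":[-0.11,0.12,0.02],"yaw":-0.03},{"travel":[-0.17,0.18,0.03],"yaw":-0.04},{"travel":[-0.22,0.24,0.04],"yaw":-0.06},{"travel":[-0.27,0.31,0.04],"yaw":-0.07},{"travel":[-0.32,0.37,0.05],"yaw":-0.08},{"travel":[-0.36,0.42,0.058],"yaw":-0.09},{"travel":[-0.403,0.458,0.058],"yaw":-0.099}]'
python3 -m crank '[{"travel":[0,0,0],"yaw":0},{"travel":[0,0,0],"yaw":0},{"travel":[0,0,0],"yaw":0}]'
python3 plan.py 605.3,-334.5,80,92.4 605.3,-334.5,24,92.4
```

```text
time: 7.42
tool_pos: [0.6081, -0.3286, 0.0785]
ee_rot: [-2.167, -2.272, 0.0]
ft_force: [0.2, 0.7, -1.1]
opening: 0.0558
grasp_force: 30.0
time: 7.67
tool_pos: [0.607, -0.3265, 0.0796]
ee_rot: [-2.169, -2.271, -0.0]
ft_force: [0.7, 0.2, -2.4]
opening: 0.0558
grasp_force: 30.0
now [ 607.  -326.5   79.6] 92.65 tilt 0.07 t 7.7 open 0.0558 F [ 0.7  0.2 -2.4] g 30.0 q7 0.23
605.3,-334.5,80,92.4 travel [-0.0158, -0.0041, -0.0008] yaw 0.0014 rows>= 1
605.3,-334.5,24,92.4 travel [0.0, 0.0, 0.112] yaw -0.0 rows>= 2
```

```bash
python3 -m crank '[{"travel":[-0.016,-0.004,0.03],"yaw":0},{"travel":[-0.016,-0.004,0.06],"yaw":0},{"travel":[-0.016,-0.004,0.06],"yaw":0},{"travel":[-0.016,-0.004,0.06],"yaw":0}]'
python3 - <<'E'
from h import *
for n in ('scene','top'):
    p=get_image(n)
    if n=='scene': cv2.imwrite('pics/g1.png',cv2.resize(p['color'][60:280,180:460],None,fx=2.8,fy=2.7)[:,:,::-1])
    print(n,[(round(x['p'],2),np.round(np.array(x['centre'])*1000,1)) for x in spot_point(p,'gauge')[:2]])
E
python3 plan.py 605.3,-334.5,24,92.4
```

```text
time: 8.0
tool_pos: [0.6047, -0.3349, 0.0487]
ee_rot: [-2.168, -2.271, 0.001]
ft_force: [-0.8, -0.0, -0.7]
opening: 0.0558
grasp_force: 30.0
scene [(0.89, array([ 601.8, -328.8,   32.3]))]
top [(0.73, array([ 606.7, -332.8,   32.5]))]
now [ 605.9 -335.4   50.8] 92.66 tilt 0.04 t 8.2 open 0.0557 F [ 0.6 -1.2 -1.4] g 30.0 q7 0.23
605.3,-334.5,24,92.4 travel [0.0019, -0.0012, 0.0536] yaw 0.0014 rows>= 1
```

View pics/g1.png

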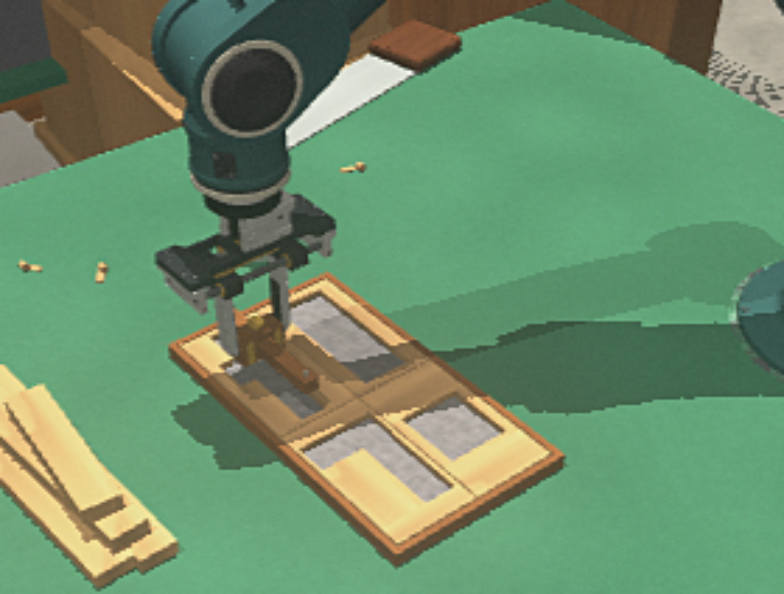

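The crop shows the gauge held level at about (270,345), lined up over its cross-shaped recess with the long end pointing into it. Lowering it now.

```bash
python3 -m crank '[{"travel":[-0.004,-0.001,0.02],"yaw":0.001},{"travel":[-0.004,-0.001,0.035],"yaw":0.001},{"travel":[-0.004,-0.001,0.045],"yaw":0.001},{"travel":[-0.004,-0.001,0.05],"yaw":0.001},{"travel":[-0.004,-0.001,0.053],"yaw":0.001},{"travel":[-0.004,-0.001,0.053],"yaw":0.001},{"travel":[-0.004,-0.001,0.053],"yaw":0.001}]'
python3 -m crank '[{"travel":[0,0,0],"yaw":0},{"travel":[0,0,0],"yaw":0}]'
```

```text
time: 8.78
tool_pos: [0.6048, -0.3376, 0.0247]
ee_rot: [-2.173, -2.268, 0.002]
ft_force: [-10.1, 3.9, 19.5]
opening: 0.0557
grasp_force: 30.0
time: 8.95
tool_pos: [0.6049, -0.3376, 0.0247]
ee_rot: [-2.173, -2.268, 0.001]
ft_force: [-9.5, 3.8, 20.6]
opening: 0.0556
grasp_force: 30.0
```

```bash
python3 -m crank '[{"travel":[0,0,-0.002],"yaw":0},{"travel":[0,0,-0.002],"yaw":0},{"travel":[0,0,-0.002],"yaw":0},{"travel":[0,0,-0.002],"yaw":0},{"travel":[0,0,-0.002],"yaw":0}]' -1
python3 -m crank '[{"travel":[0,0,-0.06],"yaw":0},{"travel":[0,0,-0.12],"yaw":0},{"travel":[0,0,-0.18],"yaw":0},{"travel":[0,0,-0.18],"yaw":0}]'
python3 plan.py 470,-60,150,80  440,150,120,70 440,331,90,61.8 440,331,14,61.8
```

```text
time: 9.37
tool_pos: [0.6051, -0.3376, 0.0245]
ee_rot: [-2.173, -2.269, -0.0]
ft_force: [-0.2, -0.3, 0.4]
opening: 0.0854
grasp_force: 0.0
time: 9.7
tool_pos: [0.6077, -0.3385, 0.1207]
ee_rot: [2.168, 2.264, 0.003]
ft_force: [0.5, 0.1, 0.5]
opening: 0.0941
grasp_force: 0.0
now [ 607.7 -338.5  120.7] 92.46 tilt 0.41 t 9.7 open 0.0941 F [0.5 0.1 0.5] g 0.0 q7 0.26
470,-60,150,80 travel [0.568, -0.2508, -0.0621] yaw 0.0692 rows>= 8
440,150,120,70 travel [0.4032, -0.132, 0.06] yaw 0.0556 rows>= 6
440,331,90,61.8 travel [0.3402, -0.1238, 0.06] yaw 0.0456 rows>= 5
440,331,14,61.8 travel [0.0, 0.0, 0.152] yaw -0.0 rows>= 2
```

```bash
python3 -m crank '[{"travel":[0.568,-0.251,-0.062],"yaw":0.069},{"travel":[0.568,-0.251,-0.062],"yaw":0.069},{"travel":[0.568,-0.251,-0.062],"yaw":0.069},{"travel":[0.568,-0.251,-0.062],"yaw":0.069},{"travel":[0.568,-0.251,-0.062],"yaw":0.069},{"travel":[0.568,-0.251,-0.062],"yaw":0.069},{"travel":[0.568,-0.251,-0.062],"yaw":0.069},{"travel":[0.568,-0.251,-0.062],"yaw":0.069}]' -1
python3 -m crank '[{"travel":[0.403,-0.132,0.06],"yaw":0.056},{"travel":[0.403,-0.132,0.06],"yaw":0.056},{"travel":[0.403,-0.132,0.06],"yaw":0.056},{"travel":[0.403,-0.132,0.06],"yaw":0.056},{"travel":[0.403,-0.132,0.06],"yaw":0.056},{"travel":[0.403,-0.132,0.06],"yaw":0.056},{"travel":[0.403,-0.132,0.06],"yaw":0.056}]' >/dev/null
python3 - <<'E'
from h import *
p=get_image('top')
cv2.imwrite('pics/g2.png',cv2.resize(p['color'][205:315,280:460],None,fx=4,fy=4)[:,:,::-1])
print([(round(x['p'],2),np.round(np.array(x['centre'])*1000,1)) for x in spot_point(p,'gauge')[:2]])
E
python3 plan.py 440,331,90,61.8 440,331,14,61.8
```

```text
time: 10.37
tool_pos: [0.4656, -0.0555, 0.1461]
ee_rot: [2.402, 2.024, -0.0]
ft_force: [0.8, 1.4, 0.6]
opening: 0.0941
grasp_force: 0.0
[(0.77, array([ 603.4, -336.9,    9.1]))]
now [437.3 150.7 115.6] 70.03 tilt 0.01 t 11.1 open 0.0942 F [ 0.5 -0.6 -0.2] g 0.0 q7 -0.99
440,331,90,61.8 travel [0.3408, -0.1181, 0.0513] yaw 0.0457 rows>= 5
440,331,14,61.8 travel [0.0, 0.0, 0.152] yaw -0.0 rows>= 2
```

View pics/g2.png

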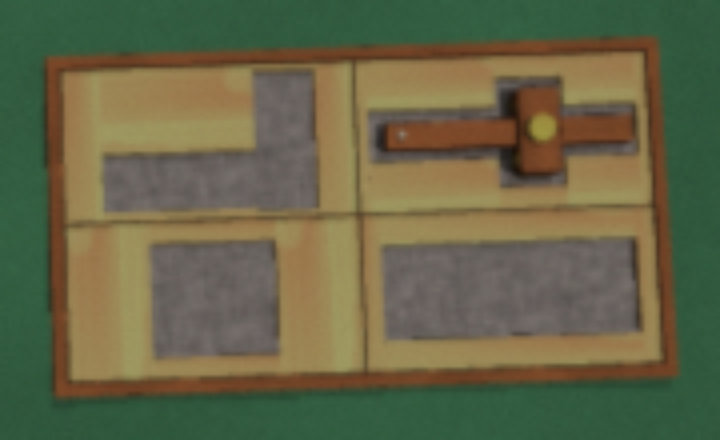

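The crop shows the gauge seated in its cross recess (stock at (538,128), beam along the slot). Next the plane.

```bash
python3 -m crank '[{"travel":[0.341,-0.118,0.051],"yaw":0.046},{"travel":[0.341,-0.118,0.051],"yaw":0.046},{"travel":[0.341,-0.118,0.051],"yaw":0.046},{"travel":[0.341,-0.118,0.051],"yaw":0.046},{"travel":[0.341,-0.118,0.051],"yaw":0.046},{"travel":[0.341,-0.118,0.051],"yaw":0.046},{"travel":[0.341,-0.118,0.051],"yaw":0.046},{"travel":[0.341,-0.118,0.051],"yaw":0.046}]' -1 >/dev/null
python3 plan.py 440,331,14,61.8
```

```text
now [441.1 329.3  90.1] 61.58 tilt 0.05 t 11.7 open 0.0939 F [ 0.7 -0.   0.3] g 0.0 q7 -1.51
440,331,14,61.8 travel [0.002, -0.0037, 0.1523] yaw -0.0012 rows>= 2
```

```bash
python3 -m crank '[{"travel":[0.002,-0.003,0.05],"yaw":0},{"travel":[0.002,-0.003,0.1],"yaw":0},{"travel":[0.002,-0.003,0.15],"yaw":0},{"travel":[0.002,-0.003,0.15],"yaw":0},{"travel":[0.002,-0.003,0.15],"yaw":0}]'
python3 -m crank '[{"travel":[0,0,0],"yaw":0},{"travel":[0,0,0],"yaw":0},{"travel":[0,0,0],"yaw":0},{"travel":[0,0,0],"yaw":0},{"travel":[0,0,0],"yaw":0},{"travel":[0,0,0],"yaw":0},{"travel":[0,0,0],"yaw":0},{"travel":[0,0,0],"yaw":0}]' 1
python3 plan.py 440,331,110,61.8 430,90,120,75 450,-150,110,86 501.5,-320,80,92.4 501.5,-320,24,92.4
```

```text
time: 12.13
tool_pos: [0.4397, 0.331, 0.0153]
ee_rot: [2.698, 1.608, -0.003]
ft_force: [1.0, 0.6, 0.5]
opening: 0.0936
grasp_force: 0.0
time: 12.8
tool_pos: [0.4398, 0.3325, 0.0154]
ee_rot: [2.697, 1.61, 0.001]
ft_force: [1.1, 0.0, 2.3]
opening: 0.0456
grasp_force: 30.0
now [439.8 332.5  15.4] 61.68 tilt 0.02 t 12.8 open 0.0456 F [1.1 0.  2.3] g 30.0 q7 -1.59
440,331,110,61.8 travel [-0.0025, 0.0018, -0.1892] yaw -0.0007 rows>= 3
430,90,120,75 travel [-0.4342, 0.2101, -0.02] yaw -0.0733 rows>= 6
450,-150,110,86 travel [-0.4533, 0.1629, 0.02] yaw -0.0611 rows>= 6
501.5,-320,80,92.4 travel [-0.332, 0.1265, 0.06] yaw -0.0356 rows>= 5
501.5,-320,24,92.4 travel [0.0, 0.0, 0.112] yaw -0.0 rows>= 2
```

```bash
python3 -m crank '[{"travel":[0,0,-0.04],"yaw":0},{"travel":[0,0,-0.09],"yaw":0},{"travel":[0,0,-0.14],"yaw":0},{"travel":[0,0,-0.188],"yaw":0},{"travel":[0,0,-0.188],"yaw":0}]'
python3 -m crank '[{"travel":[-0.05,0.02,0],"yaw":-0.01},{"travel":[-0.11,0.05,0],"yaw":-0.02},{"travel":[-0.17,0.08,-0.01],"yaw":-0.03},{"travel":[-0.23,0.11,-0.02],"yaw":-0.04},{"travel":[-0.29,0.14,-0.02],"yaw":-0.05},{"travel":[-0.35,0.17,-0.02],"yaw":-0.06},{"travel":[-0.4,0.19,-0.02],"yaw":-0.07},{"travel":[-0.434,0.21,-0.02],"yaw":-0.073}]'
python3 plan.py 450,-150,110,86 501.5,-320,80,92.4
```

```text
time: 13.22
tool_pos: [0.4406, 0.3338, 0.1129]
ee_rot: [-2.697, -1.611, -0.007]
ft_force: [1.3, 0.1, -4.7]
opening: 0.0457
grasp_force: 30.0
time: 13.88
tool_pos: [0.4275, 0.0889, 0.1181]
ee_rot: [-2.495, -1.909, 0.004]
ft_force: [0.5, 0.5, -6.2]
opening: 0.0456
grasp_force: 30.0
now [427.5  88.9 118.1] 74.84 tilt 0.13 t 13.9 open 0.0456 F [ 0.5  0.5 -6.2] g 30.0 q7 -0.76
450,-150,110,86 travel [-0.4494, 0.1683, 0.0165] yaw -0.062 rows>= 6
501.5,-320,80,92.4 travel [-0.332, 0.1265, 0.06] yaw -0.0356 rows>= 5
```

```bash
python3 -m crank '[{"travel":[-0.06,0.02,0],"yaw":-0.01},{"travel":[-0.12,0.04,0],"yaw":-0.02},{"travel":[-0.18,0.06,0.01],"yaw":-0.03},{"travel":[-0.24,0.09,0.01],"yaw":-0.04},{"travel":[-0.3,0.11,0.01],"yaw":-0.05},{"travel":[-0.36,0.13,0.02],"yaw":-0.06},{"travel":[-0.41,0.15,0.02],"yaw":-0.062},{"travel":[-0.45,0.168,0.0165],"yaw":-0.062}]' >/dev/null
python3 -m crank '[{"travel":[-0.05,0.02,0.01],"yaw":-0.01},{"travel":[-0.11,0.04,0.02],"yaw":-0.02},{"travel":[-0.17,0.06,0.03],"yaw":-0.03},{"travel":[-0.23,0.09,0.04],"yaw":-0.036},{"travel":[-0.29,0.11,0.05],"yaw":-0.036},{"travel":[-0.332,0.127,0.06],"yaw":-0.036},{"travel":[-0.332,0.127,0.06],"yaw":-0.036},{"travel":[-0.332,0.127,0.06],"yaw":-0.036}]'
python3 - <<'E'
from h import *
for n in ('scene','top'):
    p=get_image(n)
    print(n,[(round(x['p'],2),np.round(np.array(x['centre'])*1000,1)) for x in spot_point(p,'plane')[:2]])
E
python3 plan.py 501.5,-320,40,92.4
```

```text
time: 15.22
tool_pos: [0.5019, -0.3179, 0.0789]
ee_rot: [-2.173, -2.265, 0.0]
ft_force: [-0.0, 1.4, -6.3]
opening: 0.0458
grasp_force: 30.0
scene [(0.82, array([ 501.5, -316.8,   63.2]))]
top [(0.67, array([ 498.9, -312.4,   64.2]))]
now [ 502.8 -316.3   80.7] 92.54 tilt 0.04 t 15.4 open 0.0455 F [ 0.4  0.4 -6.1] g 30.0 q7 0.27
501.5,-320,40,92.4 travel [-0.0072, -0.0028, 0.0814] yaw 0.0008 rows>= 1
```

```bash
python3 -m crank '[{"travel":[-0.009,-0.002,0.03],"yaw":0.001},{"travel":[-0.009,-0.002,0.06],"yaw":0.001},{"travel":[-0.009,-0.002,0.08],"yaw":0.001},{"travel":[-0.009,-0.002,0.095],"yaw":0.001},{"travel":[-0.009,-0.002,0.105],"yaw":0.001},{"travel":[-0.009,-0.002,0.11],"yaw":0.001},{"travel":[-0.009,-0.002,0.114],"yaw":0.001},{"travel":[-0.009,-0.002,0.114],"yaw":0.001}]'
python3 -m crank '[{"travel":[0,0,0],"yaw":0},{"travel":[0,0,0],"yaw":0}]'
```

```text
time: 16.08
tool_pos: [0.5024, -0.3219, 0.0245]
ee_rot: [2.176, 2.265, -0.0]
ft_force: [-0.4, 0.3, -6.3]
opening: 0.046
grasp_force: 30.0
time: 16.25
tool_pos: [0.5025, -0.3221, 0.0244]
ee_rot: [2.176, 2.265, 0.0]
ft_force: [-0.0, 0.6, -2.5]
opening: 0.0459
grasp_force: 30.0
```

```bash
python3 -m crank '[{"travel":[0,0,0.002],"yaw":0},{"travel":[0,0,0.002],"yaw":0},{"travel":[0,0,0.002],"yaw":0}]'
python3 -m crank '[{"travel":[0,0,0],"yaw":0},{"travel":[0,0,0],"yaw":0},{"travel":[0,0,0],"yaw":0},{"travel":[0,0,0],"yaw":0},{"travel":[0,0,0],"yaw":0},{"travel":[0,0,0],"yaw":0}]' -1
python3 -m crank '[{"travel":[0,0,-0.06],"yaw":0},{"travel":[0,0,-0.12],"yaw":0},{"travel":[0,0,-0.18],"yaw":0},{"travel":[0,0,-0.18],"yaw":0}]'
python3 plan.py 470,-40,120,80  530,180,120,70 583,344,80,62 583,344,14,62
```

```text
time: 16.5
tool_pos: [0.5025, -0.3221, 0.0243]
ee_rot: [2.176, 2.265, -0.0]
ft_force: [-6.1, 3.7, 17.1]
opening: 0.0458
grasp_force: 30.0
time: 17.0
tool_pos: [0.5022, -0.322, 0.023]
ee_rot: [2.177, 2.265, 0.0]
ft_force: [-0.3, 0.7, 0.6]
opening: 0.0823
grasp_force: 0.0
time: 17.33
tool_pos: [0.5045, -0.323, 0.1183]
ee_rot: [2.172, 2.261, 0.002]
ft_force: [0.4, -0.2, 0.9]
opening: 0.0937
grasp_force: 0.0
now [ 504.5 -323.   118.3] 92.3 tilt 0.38 t 17.3 open 0.0937 F [ 0.4 -0.2  0.9] g 0.0 q7 0.3
470,-40,120,80 travel [0.5683, -0.0463, -0.0059] yaw 0.0683 rows>= 7
530,180,120,70 travel [0.4542, 0.0418, 0.0] yaw 0.0556 rows>= 6
583,344,80,62 travel [0.3445, -0.0126, 0.08] yaw 0.0444 rows>= 5
583,344,14,62 travel [0.0, 0.0, 0.132] yaw -0.0 rows>= 2
```

```bash
python3 -m crank '[{"travel":[0.568,-0.046,-0.006],"yaw":0.068},{"travel":[0.568,-0.046,-0.006],"yaw":0.068},{"travel":[0.568,-0.046,-0.006],"yaw":0.068},{"travel":[0.568,-0.046,-0.006],"yaw":0.068},{"travel":[0.568,-0.046,-0.006],"yaw":0.068},{"travel":[0.568,-0.046,-0.006],"yaw":0.068},{"travel":[0.568,-0.046,-0.006],"yaw":0.068},{"travel":[0.568,-0.046,-0.006],"yaw":0.068}]' >/dev/null
python3 -m crank '[{"travel":[0.454,0.042,0],"yaw":0.056},{"travel":[0.454,0.042,0],"yaw":0.056},{"travel":[0.454,0.042,0],"yaw":0.056},{"travel":[0.454,0.042,0],"yaw":0.056},{"travel":[0.454,0.042,0],"yaw":0.056},{"travel":[0.454,0.042,0],"yaw":0.056},{"travel":[0.454,0.042,0],"yaw":0.056}]'
python3 -m crank '[{"travel":[0.3445,-0.0126,0.08],"yaw":0.0444},{"travel":[0.3445,-0.0126,0.08],"yaw":0.0444},{"travel":[0.3445,-0.0126,0.08],"yaw":0.0444},{"travel":[0.3445,-0.0126,0.08],"yaw":0.0444},{"travel":[0.3445,-0.0126,0.08],"yaw":0.0444},{"travel":[0.3445,-0.0126,0.08],"yaw":0.0444},{"travel":[0.3445,-0.0126,0.08],"yaw":0.0444}]'
python3 plan.py 583,344,14,62
```

```text
time: 18.58
tool_pos: [0.5279, 0.1871, 0.1161]
ee_rot: [-2.567, -1.808, -0.003]
ft_force: [-0.6, -0.2, -0.1]
opening: 0.0944
grasp_force: 0.0
time: 19.17
tool_pos: [0.5805, 0.3447, 0.0753]
ee_rot: [-2.693, -1.618, 0.002]
ft_force: [0.1, -1.1, 0.4]
opening: 0.0937
grasp_force: 0.0
now [580.5 344.7  75.3] 62.02 tilt 0.06 t 19.2 open 0.0937 F [ 0.1 -1.1  0.4] g 0.0 q7 -1.36
583,344,14,62 travel [0.0012, 0.0052, 0.1225] yaw 0.0001 rows>= 2
```

```bash
python3 -m crank '[{"travel":[0.001,0.005,0.05],"yaw":0},{"travel":[0.001,0.005,0.09],"yaw":0},{"travel":[0.001,0.005,0.12],"yaw":0},{"travel":[0.001,0.005,0.12],"yaw":0},{"travel":[0.001,0.005,0.12],"yaw":0}]'
python3 -m crank '[{"travel":[0,0,0],"yaw":0},{"travel":[0,0,0],"yaw":0},{"travel":[0,0,0],"yaw":0},{"travel":[0,0,0],"yaw":0},{"travel":[0,0,0],"yaw":0},{"travel":[0,0,0],"yaw":0},{"travel":[0,0,0],"yaw":0},{"travel":[0,0,0],"yaw":0}]' 1
python3 plan.py 583,344,110,62 500,100,110,76 494,-128,90,92.4 494,-128,24,92.4
```

```text
time: 19.58
tool_pos: [0.5833, 0.3431, 0.0161]
ee_rot: [2.694, 1.616, -0.001]
ft_force: [0.6, -0.5, 0.3]
opening: 0.0941
grasp_force: 0.0
time: 20.25
tool_pos: [0.5835, 0.3441, 0.0163]
ee_rot: [2.693, 1.617, 0.001]
ft_force: [-0.3, -0.6, 5.1]
opening: 0.0575
grasp_force: 30.0
now [583.5 344.1  16.3] 61.97 tilt 0.02 t 20.2 open 0.0575 F [-0.3 -0.6  5.1] g 30.0 q7 -1.39
583,344,110,62 travel [-0.0006, -0.0007, -0.1874] yaw -0.0002 rows>= 3
500,100,110,76 travel [-0.5088, 0.0825, 0.0] yaw -0.0778 rows>= 7
494,-128,90,92.4 travel [-0.4454, 0.0987, 0.04] yaw -0.0911 rows>= 6
494,-128,24,92.4 travel [0.0, 0.0, 0.132] yaw -0.0 rows>= 2
```

```bash
python3 -m crank '[{"travel":[0,0,-0.04],"yaw":0},{"travel":[0,0,-0.09],"yaw":0},{"travel":[0,0,-0.14],"yaw":0},{"travel":[0,0,-0.188],"yaw":0},{"travel":[0,0,-0.188],"yaw":0}]'
python3 -m crank '[{"travel":[-0.06,0.01,0],"yaw":-0.01},{"travel":[-0.13,0.02,0],"yaw":-0.02},{"travel":[-0.2,0.03,0],"yaw":-0.03},{"travel":[-0.27,0.045,0],"yaw":-0.045},{"travel":[-0.34,0.055,0],"yaw":-0.055},{"travel":[-0.41,0.065,0],"yaw":-0.065},{"travel":[-0.47,0.08,0],"yaw":-0.075},{"travel":[-0.509,0.083,0],"yaw":-0.078}]' >/dev/null
python3 -m crank '[{"travel":[-0.06,0.01,0],"yaw":-0.015},{"travel":[-0.13,0.03,0.01],"yaw":-0.03},{"travel":[-0.2,0.045,0.02],"yaw":-0.045},{"travel":[-0.27,0.06,0.03],"yaw":-0.06},{"travel":[-0.34,0.08,0.04],"yaw":-0.075},{"travel":[-0.41,0.09,0.04],"yaw":-0.085},{"travel":[-0.445,0.099,0.04],"yaw":-0.091},{"travel":[-0.445,0.099,0.04],"yaw":-0.091}]' >/dev/null
python3 - <<'E'
from h import *
for n in ('scene','top'):
    p=get_image(n)
    if n=='scene': cv2.imwrite('pics/t1.png',cv2.resize(p['color'][60:280,180:460],None,fx=2.8,fy=2.7)[:,:,::-1])
    print(n,[(round(x['p'],2),np.round(np.array(x['centre'])*1000,1)) for x in spot_point(p,'tape')[:2]])
E
python3 plan.py 494,-128,24,92.4
```

```text
time: 20.67
tool_pos: [0.5847, 0.3455, 0.1146]
ee_rot: [-2.693, -1.617, -0.009]
ft_force: [0.1, -0.0, -1.8]
opening: 0.0578
grasp_force: 30.0
scene [(0.56, array([ 491. , -131.1,   75.8]))]
top []
now [ 494.6 -126.8   89.8] 92.45 tilt 0.03 t 22.2 open 0.0579 F [-0.7  0.2 -2.8] g 30.0 q7 -0.07
494,-128,24,92.4 travel [-0.0025, -0.0012, 0.1317] yaw 0.0003 rows>= 2
```

View pics/t1.png

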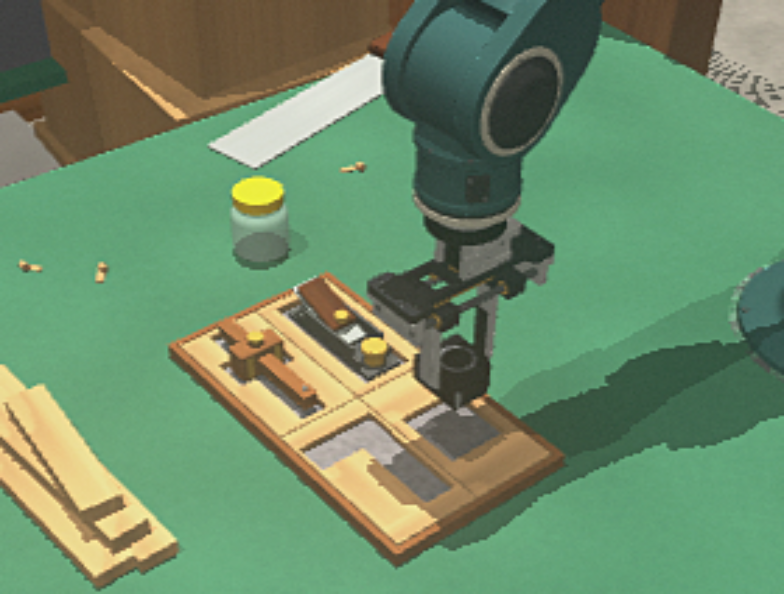

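The crop shows the plane and gauge seated, and the tape held at about (458,370) above its recess. Lowering it.

```bash
python3 -m crank '[{"travel":[-0.002,-0.001,0.03],"yaw":0},{"travel":[-0.002,-0.001,0.06],"yaw":0},{"travel":[-0.002,-0.001,0.09],"yaw":0},{"travel":[-0.002,-0.001,0.11],"yaw":0},{"travel":[-0.002,-0.001,0.12],"yaw":0},{"travel":[-0.002,-0.001,0.127],"yaw":0},{"travel":[-0.002,-0.001,0.131],"yaw":0},{"travel":[-0.002,-0.001,0.132],"yaw":0}]'
python3 -m crank '[{"travel":[0,0,0],"yaw":0},{"travel":[0,0,0],"yaw":0}]'
```

```text
time: 22.87
tool_pos: [0.4942, -0.1285, 0.0249]
ee_rot: [-2.174, -2.268, 0.001]
ft_force: [-10.4, 3.3, 24.8]
opening: 0.0581
grasp_force: 30.0
time: 23.03
tool_pos: [0.4942, -0.1285, 0.0249]
ee_rot: [2.174, 2.268, -0.0]
ft_force: [-5.0, 2.0, 9.7]
opening: 0.0578
grasp_force: 30.0
```

```bash
python3 -m crank '[{"travel":[0,0,0],"yaw":0},{"travel":[0,0,0],"yaw":0},{"travel":[0,0,0],"yaw":0},{"travel":[0,0,0],"yaw":0},{"travel":[0,0,0],"yaw":0},{"travel":[0,0,0],"yaw":0}]' -1
python3 -m crank '[{"travel":[0,0,-0.06],"yaw":0},{"travel":[0,0,-0.12],"yaw":0},{"travel":[0,0,-0.18],"yaw":0},{"travel":[0,0,-0.18],"yaw":0}]'
python3 plan.py 560,20,120,112 651.6,138.6,80,135.5 651.6,138.6,11,135.5
```

```text
time: 23.53
tool_pos: [0.4942, -0.1289, 0.024]
ee_rot: [2.175, 2.267, 0.0]
ft_force: [-0.9, -0.0, 0.2]
opening: 0.0926
grasp_force: 0.0
time: 23.87
tool_pos: [0.4965, -0.1292, 0.1187]
ee_rot: [2.17, 2.264, 0.004]
ft_force: [-0.1, -0.7, 1.5]
opening: 0.094
grasp_force: 0.0
now [ 496.5 -129.2  118.7] 92.41 tilt 0.35 t 23.9 open 0.094 F [-0.1 -0.7  1.5] g 0.0 q7 -0.04
560,20,120,112 travel [0.2928, 0.1394, -0.0024] yaw -0.1089 rows>= 4
651.6,138.6,80,135.5 travel [0.1513, 0.2587, 0.08] yaw -0.1306 rows>= 4
651.6,138.6,11,135.5 travel [0.0, 0.0, 0.138] yaw -0.0 rows>= 2
```

```bash
python3 -m crank '[{"travel":[0.293,0.139,0],"yaw":-0.109},{"travel":[0.293,0.139,0],"yaw":-0.109},{"travel":[0.293,0.139,0],"yaw":-0.109},{"travel":[0.293,0.139,0],"yaw":-0.109},{"travel":[0.293,0.139,0],"yaw":-0.109},{"travel":[0.293,0.139,0],"yaw":-0.109}]' >/dev/null
python3 -m crank '[{"travel":[0.151,0.259,0.08],"yaw":-0.131},{"travel":[0.151,0.259,0.08],"yaw":-0.131},{"travel":[0.151,0.259,0.08],"yaw":-0.131},{"travel":[0.151,0.259,0.08],"yaw":-0.131},{"travel":[0.151,0.259,0.08],"yaw":-0.131},{"travel":[0.151,0.259,0.08],"yaw":-0.131},{"travel":[0.151,0.259,0.08],"yaw":-0.131}]'
python3 - <<'E'
from h import *
q=get_image('scene');cv2.imwrite('pics/s1.png',cv2.resize(q['color'][200:380,280:500],None,fx=3,fy=3)[:,:,::-1])
E
python3 plan.py 651.6,138.6,12.5,135.5
```

```text
time: 24.95
tool_pos: [0.6489, 0.1372, 0.0736]
ee_rot: [-1.19, -2.907, 0.002]
ft_force: [-0.1, -0.5, 0.9]
opening: 0.094
grasp_force: 0.0
now [649.  136.9  74. ] 135.46 tilt 0.06 t 25.0 open 0.094 F [ 0.6 -0.5  0.1] g 0.0 q7 0.12
651.6,138.6,12.5,135.5 travel [-0.0012, 0.0061, 0.1231] yaw -0.0002 rows>= 2
```

View pics/s1.png

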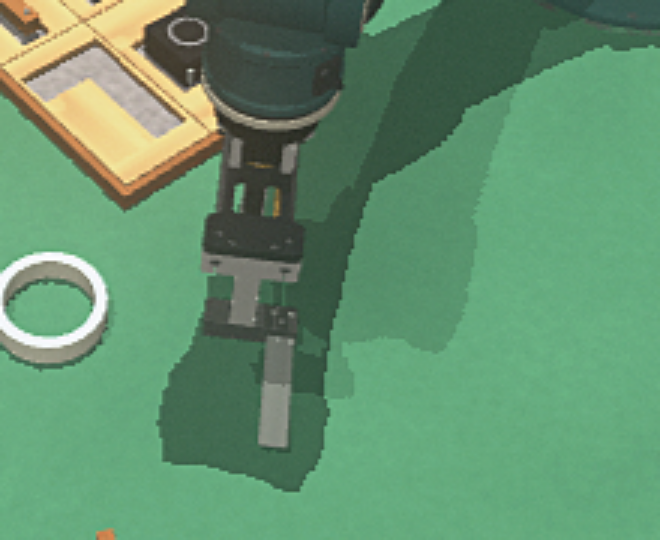

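The crop shows the gripper above the stock, square to it, with the blade clear of the fingers. Descending.

```bash
python3 -m crank '[{"travel":[-0.001,0.006,0.04],"yaw":0},{"travel":[-0.001,0.006,0.08],"yaw":0},{"travel":[-0.001,0.006,0.105],"yaw":0},{"travel":[-0.001,0.006,0.118],"yaw":0},{"travel":[-0.001,0.006,0.123],"yaw":0},{"travel":[-0.001,0.006,0.123],"yaw":0},{"travel":[-0.001,0.006,0.123],"yaw":0}]'
python3 -m crank '[{"travel":[0,0,0],"yaw":0},{"travel":[0,0,0],"yaw":0},{"travel":[0,0,0],"yaw":0},{"travel":[0,0,0],"yaw":0},{"travel":[0,0,0],"yaw":0},{"travel":[0,0,0],"yaw":0},{"travel":[0,0,0],"yaw":0},{"travel":[0,0,0],"yaw":0}]' 1
python3 -m crank '[{"travel":[0,0,0],"yaw":0},{"travel":[0,0,0],"yaw":0},{"travel":[0,0,0],"yaw":0},{"travel":[0,0,0],"yaw":0}]'
python3 plan.py 651.6,138.6,90,135.5 635,0,90,158 611.4,-173.5,75,182.4
```

```text
time: 25.58
tool_pos: [0.6521, 0.1406, 0.0134]
ee_rot: [1.187, 2.908, 0.001]
ft_force: [-0.5, -0.3, 1.0]
opening: 0.0939
grasp_force: 0.0
time: 26.25
tool_pos: [0.6516, 0.1407, 0.0125]
ee_rot: [-1.187, -2.909, -0.0]
ft_force: [0.4, 1.0, -0.3]
opening: 0.0442
grasp_force: 0.0
time: 26.58
tool_pos: [0.6517, 0.1407, 0.0125]
ee_rot: [-1.187, -2.909, -0.0]
ft_force: [0.2, -0.8, -0.7]
opening: 0.0237
grasp_force: 30.0
now [651.7 140.7  12.5] 135.59 tilt 0.01 t 26.6 open 0.0237 F [ 0.2 -0.8 -0.7] g 30.0 q7 0.08
651.6,138.6,90,135.5 travel [-0.0028, -0.0031, -0.155] yaw 0.0005 rows>= 2
635,0,90,158 travel [-0.1706, -0.221, 0.0] yaw -0.125 rows>= 4
611.4,-173.5,75,182.4 travel [-0.0862, -0.3394, 0.03] yaw -0.1356 rows>= 5
```

```bash
python3 -m crank '[{"travel":[0,0,-0.03],"yaw":0},{"travel":[0,0,-0.07],"yaw":0},{"travel":[0,0,-0.11],"yaw":0},{"travel":[0,0,-0.14],"yaw":0},{"travel":[0,0,-0.155],"yaw":0},{"travel":[0,0,-0.155],"yaw":0}]'
python3 -m crank '[{"travel":[-0.02,-0.03,0],"yaw":-0.015},{"travel":[-0.05,-0.06,0],"yaw":-0.035},{"travel":[-0.08,-0.1,0],"yaw":-0.055},{"travel":[-0.105,-0.135,0],"yaw":-0.075},{"travel":[-0.13,-0.165,0],"yaw":-0.095},{"travel":[-0.15,-0.195,0],"yaw":-0.11},{"travel":[-0.168,-0.218,0],"yaw":-0.125},{"travel":[-0.168,-0.218,0],"yaw":-0.125}]' >/dev/null
python3 -m crank '[{"travel":[-0.01,-0.04,0],"yaw":-0.015},{"travel":[-0.025,-0.09,0],"yaw":-0.035},{"travel":[-0.035,-0.14,0],"yaw":-0.055},{"travel":[-0.05,-0.19,0.01],"yaw":-0.075},{"travel":[-0.06,-0.24,0.02],"yaw":-0.095},{"travel":[-0.075,-0.29,0.03],"yaw":-0.115},{"travel":[-0.086,-0.339,0.03],"yaw":-0.135},{"travel":[-0.086,-0.339,0.03],"yaw":-0.135}]'
python3 -m crank '[{"travel":[0,0,0],"yaw":0},{"travel":[0,0,0],"yaw":0}]' >/dev/null
python3 - <<'E'
from h import *
for n in ('scene','top'):
    p=get_image(n)
    c=p['color'][60:280,180:460] if n=='scene' else p['color'][195:315,270:450]
    cv2.imwrite(f'pics/s2{n}.png',cv2.resize(c,None,fx=2.7 if n=='scene' else 4,fy=2.7 if n=='scene' else 4)[:,:,::-1])
    print(n,[(round(x['p'],2),np.round(np.array(x['centre'])*1000,1)) for x in spot_point(p,'square')[:2]])
E
python3 plan.py 611.4,-173.5,40,182.4
```

```text
time: 27.08
tool_pos: [0.6524, 0.1408, 0.092]
ee_rot: [1.187, 2.907, 0.002]
ft_force: [-0.3, -1.3, -3.1]
opening: 0.0236
grasp_force: 30.0
time: 28.42
tool_pos: [0.6106, -0.175, 0.0732]
ee_rot: [0.062, -3.138, 0.002]
ft_force: [-0.8, -1.3, -3.8]
opening: 0.0235
grasp_force: 30.0
scene [(0.79, array([ 605.1, -169. ,   63.8]))]
top [(0.75, array([ 601.4, -165.4,   66.6]))]
now [ 612.3 -168.1   75. ] -177.54 tilt 0.01 t 28.8 open 0.0239 F [ 0.9  0.3 -4.1] g 30.0 q7 1.31
611.4,-173.5,40,182.4 travel [0.0022, -0.0108, 0.07] yaw 0.0003 rows>= 1
```

View pics/s2scene.png

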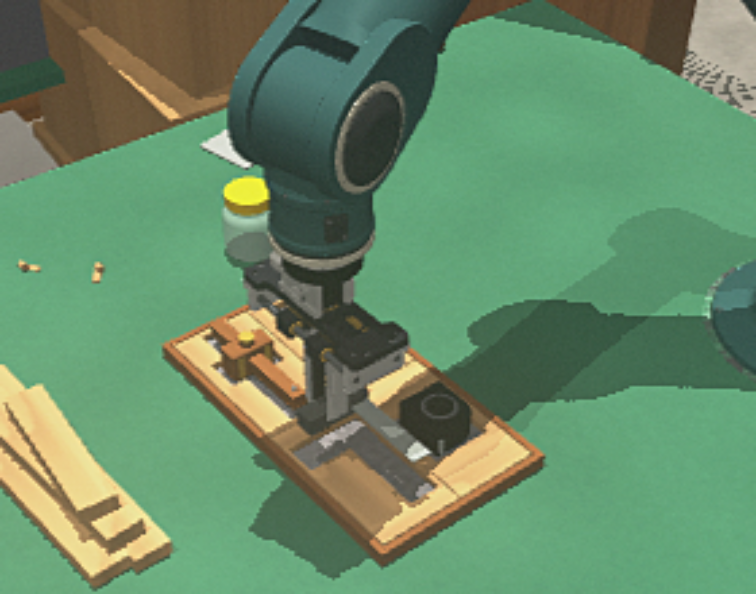

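View pics/s2top.png

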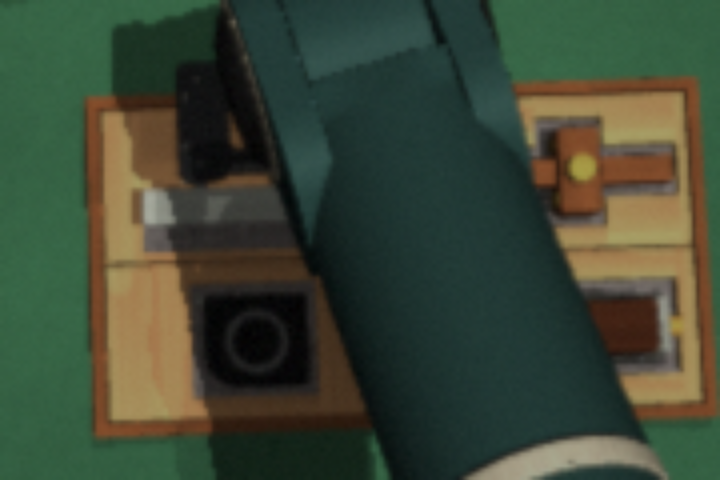

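The scene crop shows the square held level with the blade running along its arm. The top crop shows the blade at (145–290, 190–222), parallel to the recess, and the tape centred in its recess. I'll measure the blade to pin down the offset.

Run:
```python
from h import *
p=get_image('top');W=world(p)*1000
A=W[236:256,300:340].reshape(-1,3);B=A[(A[:,2]>55)&(A[:,2]<82)]
rc=cv2.minAreaRect(B[:,:2].astype(np.float32));print(len(B),rc,B.mean(0),B[:,:2].min(0),B[:,:2].max(0))
for y in range(-110,-40,10):
    s=B[abs(B[:,1]-y)<6]; print(y,len(s),s[:,0].min().round(1),s[:,0].max().round(1),s[:,0].mean().round(1))
```

```text
298 ((574.496337890625, -99.25758361816406), (22.768280029296875, 83.36743927001953), 2.5358595848083496) [574.56920091 -98.85264683  74.70453126] [ 563.01614002 -140.77350651] [587.05866029 -57.69969642]
-110 39 564.0 584.4 574.4
-100 45 563.3 583.9 573.8
-90 45 563.4 583.8 573.8
-80 45 563.0 584.1 573.7
-70 45 563.2 583.6 573.6
-60 36 563.2 584.1 573.6Traceback (most recent call last):
  File "<stdin>", line 6, in <module>
    return umr_minimum(a, axis, None, out, keepdims, initial, where)
ValueError: zero-size array to reduction operation minimum which has no identity
```

```bash
python3 -m crank '[{"travel":[0.0056,-0.01,0.03],"yaw":0},{"travel":[0.0056,-0.01,0.06],"yaw":0},{"travel":[0.0056,-0.01,0.08],"yaw":0},{"travel":[0.0056,-0.01,0.093],"yaw":0},{"travel":[0.0056,-0.01,0.1],"yaw":0},{"travel":[0.0056,-0.01,0.105],"yaw":0},{"travel":[0.0056,-0.01,0.108],"yaw":0},{"travel":[0.0056,-0.01,0.108],"yaw":0}]'
python3 -m crank '[{"travel":[0,0,0],"yaw":0},{"travel":[0,0,0],"yaw":0}]'
python3 plan.py 609.7,-173.2,20.5,182.4
```

```text
time: 29.5
tool_pos: [0.6097, -0.1742, 0.0215]
ee_rot: [-0.066, 3.141, -0.0]
ft_force: [0.5, 0.6, -2.4]
opening: 0.0236
grasp_force: 30.0
time: 29.67
tool_pos: [0.6098, -0.1742, 0.0215]
ee_rot: [-0.066, 3.14, 0.0]
ft_force: [-0.9, 0.6, 3.9]
opening: 0.0236
grasp_force: 30.0
now [ 609.8 -174.2   21.5] -177.6 tilt 0.04 t 29.7 open 0.0236 F [-0.9  0.6  3.9] g 30.0 q7 1.28
609.7,-173.2,20.5,182.4 travel [0.0001, 0.0021, 0.0019] yaw 0.0 rows>= 1
```

```bash
python3 -m crank '[{"travel":[0,0,0.001],"yaw":0},{"travel":[0,0,0.001],"yaw":0}]'
python3 -m crank '[{"travel":[0,0,0],"yaw":0},{"travel":[0,0,0],"yaw":0},{"travel":[0,0,0],"yaw":0},{"travel":[0,0,0],"yaw":0},{"travel":[0,0,0],"yaw":0},{"travel":[0,0,0],"yaw":0}]' 0.2
python3 -m crank '[{"travel":[0,0,-0.05],"yaw":0},{"travel":[0,0,-0.1],"yaw":0},{"travel":[0,0,-0.18],"yaw":0},{"travel":[0,0,-0.26],"yaw":0},{"travel":[0,0,-0.26],"yaw":0}]'
python3 plan.py 480,120,180,182.4
```

```text
time: 29.83
tool_pos: [0.6098, -0.1742, 0.0214]
ee_rot: [-0.066, 3.14, -0.0]
ft_force: [-4.7, 1.2, 12.8]
opening: 0.0237
grasp_force: 30.0
time: 30.33
tool_pos: [0.6095, -0.1744, 0.0205]
ee_rot: [0.066, -3.141, -0.0]
ft_force: [0.0, -0.9, 0.6]
opening: 0.0378
grasp_force: 0.0
time: 30.75
tool_pos: [0.6124, -0.1741, 0.1577]
ee_rot: [-0.066, 3.133, -0.003]
ft_force: [1.0, -0.1, -0.1]
opening: 0.0374
grasp_force: 0.0
now [ 612.4 -174.1  157.7] -177.59 tilt 0.46 t 30.8 open 0.0374 F [ 1.  -0.1 -0.1] g 0.0 q7 1.38
480,120,180,182.4 travel [0.2394, 0.5986, -0.0477] yaw 0.0001 rows>= 8
```

```bash
python3 -m crank '[{"travel":[0.24,0.6,-0.048],"yaw":0},{"travel":[0.24,0.6,-0.048],"yaw":0},{"travel":[0.24,0.6,-0.048],"yaw":0},{"travel":[0.24,0.6,-0.048],"yaw":0},{"travel":[0.24,0.6,-0.048],"yaw":0},{"travel":[0.24,0.6,-0.048],"yaw":0},{"travel":[0.24,0.6,-0.048],"yaw":0},{"travel":[0.24,0.6,-0.048],"yaw":0}]'
python3 - <<'E'
from h import *
np.set_printoptions(precision=1,suppress=True)
t=get_image('top');s=get_image('scene')
a=cv2.resize(t['color'][205:315,280:460],None,fx=4,fy=4);b=cv2.resize(s['color'][145:275,230:400],None,fx=4,fy=4)
cv2.imwrite('pics/f1.png',a[:,:,::-1]);cv2.imwrite('pics/f2.png',b[:,:,::-1])
c,z=np.cos(np.radians(92.4)),np.sin(np.radians(92.4));M=np.array([[c,-z],[z,c]])
T=dict(plane=[501.5,-320],tape=[494,-128],square=[597.3,-124],gauge=[604.5,-316.5])
for n,i in T.items():
    for im in (t,s):
        r=spot_point(im,n)
        if r: print(n,round(r[0]['p'],2),np.array(r[0]['centre'])*1000,'in insert',M.T@(np.array(r[0]['centre'])[:2]*1000-i))
E
```

```text
time: 31.42
tool_pos: [0.4754, 0.1229, 0.1749]
ee_rot: [-0.068, 3.14, -0.0]
ft_force: [0.4, 0.3, -0.4]
opening: 0.0375
grasp_force: 0.0
plane 0.77 [ 496.9 -322.6    5.9] in insert [-2.4  4.7]
plane 0.75 [ 501.9 -323.6    9.6] in insert [-3.6 -0.2]
tape 0.65 [ 495.2 -125.     8. ] in insert [ 2.9 -1.3]
tape 0.78 [ 491.  -127.4   10.3] in insert [0.7 3. ]
square 0.64 [ 599.7 -173.4   11.1] in insert [-49.5  -0.3]
square 0.58 [ 601.9 -175.     9.6] in insert [-51.1  -2.5]
gauge 0.65 [ 606.8 -337.3   10.8] in insert [-20.9  -1.4]
gauge 0.74 [ 600.2 -333.3    9. ] in insert [-16.6   5. ]
```

View pics/f1.png

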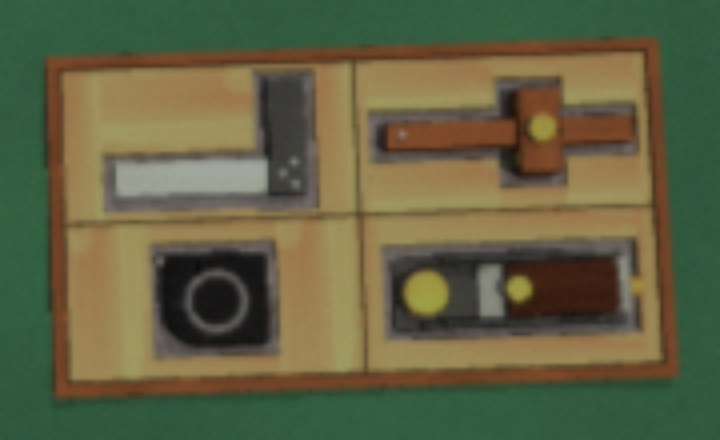

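View pics/f2.png

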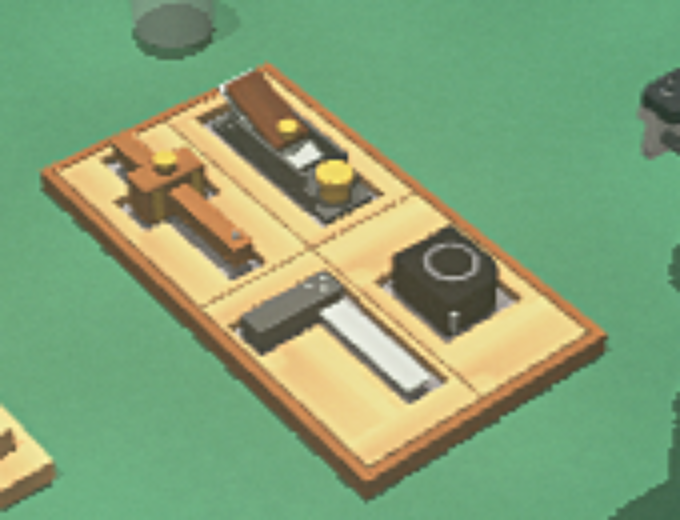

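Both crops show all four tools seated in their recesses: square at (285,130) with its blade in the arm, gauge at (538,128), tape at (215,300), plane at (510,290). They are released and the arm is clear.

```bash
python3 -c "
from rig import *
print(hand_in())"
```

```text
the job is handed in; nothing more can be done
None
```

I put the plane, tape measure, try square and marking gauge in their own recesses, released them and handed the job in at about 31 s; the final pictures show all four seated, with no verdict returned.

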